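# Lock the block press's stop screw with its lever jam nut

## Task

The stop screw of the substrate-block press is set right but its jam nut is loose. Fit the holding key over the screw's square head with its arm just beside the yellow stop post, so that the post keeps the screw from turning, and let go of it; then swing the red-knobbed lever clockwise (seen from above) until the jam nut runs up against its washer and is firmly tight, about 12 N at the knob and certainly below 18 N. The screw's orange pointer must stay within about 20 degrees of where it was; leave the key sitting fully down on the screw, and leave the other things on the bench alone.

Things in the scene. Friction and masses are not known exactly. Their poses are not given: they have to be found in the camera images.
- press: Blue bench press for sawdust blocks, fixed. Origin: on the screw's vertical axis at table height; x points from the screw to the block mould, z up. Console under the screw: top 50 mm high, x -45 to 100, y -50 to 50 mm. Mould and ram: x 155 to 315, y -118 to 118 mm, up to 130 mm high.
- post_top (a point): Centre of the top of the press's yellow stop post: 12 mm across, upright, from the console up to 112 mm above the table, at x 76, y -19.8 mm of the press. The key's arm goes on its +y side (the press's y) and bears on it when the nut is tightened.
- screw: Upright stop screw. Origin on the press's vertical axis at table height; its x, y axes are square to the head's flats and turn with it (x within 0.06 rad of the press's x at the start). Square head 20 mm across flats, 84 to 101 mm above the table. Brass collar 36 mm across below it, with an orange pointer along its +y. Unless held, the screw is dragged round by the nut.
- head_top (a point): Centre of the top of the screw head, 104 mm above the table; the top 3 mm are a 16 mm square lead-in nose.
- pointer_tip (a point): Tip of the screw's orange pointer, 35 mm from the screw's axis, 83 mm above the table; it shows the setting.
- nut: Hex jam nut, 32 mm across, 54 to 69 mm above the table, on the screw, with a steel lever; origin on the screw's axis at table height. It turns about that axis, clockwise from above to tighten. With the screw held it runs at a steady 6.5 N or so at the knob; after 0.5 to 1.4 rad (not known beforehand) it meets the washer and the force rises by about 1.4 N per mm of knob travel.
- lever_knob (a point): Centre of the top of the red upright knob of the nut's lever: 18 mm across, 75 to 115 mm above the table, 85 mm from the screw's axis; starts on the robot's side, 0.6 rad from the press's -x towards its -y. Push it sideways along its circle, clockwise from above. Pushed to under 8.5 N it is not locked, from 18 N over-tightened; feel this while moving: at rest, friction takes the force over.
- washer_edge (a point): Point on the rim of the copper spring washer under the nut, 18 mm from the screw's axis, 53.5 mm above the table. The tightening nut winds the washer clockwise: moved over 0.27 mm it is locked, over 2.1 mm over-tightened. Too little to judge from readings: go by force.
- key: Loose holding key, 0.25 kg, dark steel. Origin: centre of its socket's underside; z up. Socket 36 mm square, 20 mm high, with a 22 mm square hole 16 mm deep from below, sides along the key's x and y. Arm along +x to 103 mm, 12 mm wide, 4 to 14 mm above the underside; heavy tail along -x to 46 mm. Lies on the table; fully down on the screw its underside is 88 mm high.
- key_grip (a point): Centre of the top of the key's green grip, 60 mm above the key's underside, over its socket. The grip is 34 mm along the key's x and 14 mm along its y (pinch these 14 mm from above), 20 to 60 mm above the underside.
- wrench: Bystander: steel wrench, 150 mm, lying on the bench; may change places with the key.
- spawn_jar: Bystander: jar of grain spawn, 80 mm across, 120 mm high.
- spray_bottle: Bystander: white spray bottle, 66 mm across, 170 mm high.
- spare_block: Bystander: pale sawdust block, 130 x 110 x 90 mm.
- brush: Bystander: hand brush, 160 mm, lying.
- nut_tray: Bystander: grey open tray 120 x 160 x 30 mm with a spare nut and a spare washer.
Mind the look-alikes: they are no part of the job. There is more than one size of the key; the job needs the largest.

How it is judged:
On the way, in this order (a step that is already met when the one before it is completed fails the run):
1. the holding key sits fully down on the screw's head, let go, with the screw still as set and the nut not yet tightened (horizontal distance between key and screw below 0.004 m and z of key in the frame of screw below 0.0915 m and angle between key's own z axis and vertical below 0.08 rad and distance of pointer_tip from where it was at the start of the episode below 0.012 m and contact force between the fingers and key below 0.2 N and distance of lever_knob from where it was at the start of the episode below 0.015 m), for 0.2 s.
2. the nut is run clockwise against the washer with the key still on the screw (horizontal distance between key and screw below 0.004 m and z of key in the frame of screw below 0.0915 m and angle between key's own z axis and vertical below 0.08 rad and distance of pointer_tip from where it was at the start of the episode below 0.012 m and distance of washer_edge from where it was at the start of the episode above 0.00027 m), for 0.2 s.
At the end, for the whole second after the job is handed in: Washer rim still wound more than 0.27 mm (nut locked); screw pointer tip within 12 mm of its start; key let go and fully down on the head: within 4 mm of the axis, underside below 91.5 mm, level within 0.08 rad; all at rest (all of step 2 and linear speed of key below 0.01 m/s and angular speed of nut below 0.05 rad/s); the robot touches nothing.
It fails at once if over-tightened: the spring washer's rim wound more than 2.1 mm (18 N or more at the knob) (distance of washer_edge from where it was at the start of the episode above 0.0021 m).
It fails at once if the screw's setting lost: its pointer tip moved more than 12 mm (distance of pointer_tip from where it was at the start of the episode above 0.012 m).
It fails at once if a bystander moved more than 30 mm (distance of any of wrench, spawn_jar, spray_bottle, spare_block, brush, nut_tray from where it was at the start of the episode above 0.03 m).
It also fails if it takes over 61 s, if anything falls off the work surface, if the arm or the gripper's body presses on something with over 40 N, if the wrist force passes 120 N, or if a joint passes its speed limit or range.

## Robot

A 6-joint arm with a two-finger parallel gripper is mounted at the origin on the work surface. World frame = base frame: x ahead of the robot, y to its left, z up, the work surface at z = 0. Lengths are in m, angles in rad, forces in N, time in s.
With the tool pointing down it reaches from about 0.35 to 0.975 m from the base axis. Payload 7.1 kg.
Tool frame: the origin (TCP) lies at the very end of the fingers, on their centre line; the grasp point (between the pads) lies 19 mm behind it; z points along the fingers, y is the line along which they close (so a half turn about z gives the same grasp; the last joint's range is limited). The gripper opens to 88 mm and grips with 3 to 60 N. Pads are 20 mm wide; open, the fingers measure 115 mm over their backs; the gripper's body (75 mm by 178 mm) begins 61 mm behind the grasp point.
Start: joints at [-1.289, 0.423, 1.63, -0, 1.089, -0.019], TCP at [0.185, -0.597, 0.223] pointing down, gripper open.
Joint ranges: [-3, 3], [-0.9, 2.11], [0.09, 2.58], [-1.31, 4.45], [0.11, 2.69], [-2.54, 2.54]. Speed limits (rad/s): [2.39, 2.39, 3.01, 3.14, 3.14, 3.14].

## Interface

Orientations are given as a 3x3 rotation matrix whose columns are the frame's x, y, z axes.
In Python, from station import arm gives the robot as it stands.
- The arm moves only by the shell command python3 -m crank 'ROWS' [OPENING] [FORCE]. ROWS is JSON, a list that holds one entry, the list of rows, each a list of 6 numbers: the shift along the tool's x, y, z in m, then the turn, a rotation vector about the tool's x, y, z in degrees. A call has 1 to 8 rows; each row shifts and turns the commanded pose from where the row before left it, along the tool's axes as they then stand; what a row does not reach is not made up. A row lasts 1/10 s, in which the tool goes at most 50 mm and 8.59 degrees, less where a joint would pass 70% of its speed; a pose out of reach is approached as far as the arm can. A call with a gripper value outside its range is refused whole. OPENING is the opening, from 0 (shut) to 1 (fully open), set as the call begins (- or left out, the last holds). The fingers move at their own pace and stop on an object; FORCE is the grip in N (left out, the last holds). Time passes only in rows, so rows that do not move let the fingers close. It gives the time, the measured TCP pose, the force, the opening and the grip force at its end, in the units of the state.
- arm.observe(): the state, without advancing time (a new reading comes with each control period).
- arm.snapshot(name): name is "scene" or "top" or "wrist"; returns a dict with "image" (384x512x3 uint8, blue, green, red), "fx", "fy", "cx", "cy" (pixels), "D" ([k1, k2, p1, p2, k3] as OpenCV has them; the pictures are not rectified), "R" (3x3) and "t" (3): a world point X has camera coordinates R X + t. Camera axes: x right, y down, z forward; pixel columns grow to the right and rows downward; lengths in m; the calibration is good to about 2 mm. A picture is of the moment at which its call begins. There is no depth.
- arm.close_job(): hands the job in; it is judged then, once.
Trained networks look in the newest picture that a camera, given by its name, has taken for a name from the list of things; names that differ only in an ending like _2 or _b are one class to them, and where a whole thing is asked for, a point or a joint stands for the part that bears it (a point fixed in the world has none). Each returns a list of dicts, best first, with "conf" (0 to 1); they miss things now and then, are a little off and sometimes report something else, mostly with a low value. They report only what shows in the picture. A call takes as long as a camera call. They do not tell look-alikes from the thing itself.
- arm.look_for(camera, name): "xy" ([column, row] as shares, 0 to 1, of the picture: columns of its width, rows of its height, amid what is visible of it).
- arm.trace(camera, name): "mask" (384x512 bool, what is visible of it) and "xy" ([column, row] as shares, 0 to 1, of the picture: columns of its width, rows of its height, amid what is visible of it).
- arm.landmark_of(camera, name): "xy" ([column, row] as shares, 0 to 1, of the picture: columns of its width, rows of its height: a listed point, or the origin of a listed thing).
The state is a dict: "time": time; "qpos": joint angles; "qvel": joint speeds; "joint_torque": joint torques, N m; "ee_pos": TCP position; "ee_rot": TCP orientation; "force": force on the tool from outside, world axes, zero at the start; "ft_torque": the same for the moment, N m; "grip_width": finger opening in m; "finger_force": force on a finger pad.
Only numpy, scipy, OpenCV 4.12 (cv2) and the standard library are available. Lean on these libraries where they do the work, as an engineer would, in place of code of your own. Each camera call takes 0.05 s, during which the arm holds its last target. There are 200 camera calls.

## Working session

There is one attempt and no reset: what is moved stays moved. The work goes in short steps, Python scripts to look and compute and a shell command to move; the robot and the scene stay as the last step left them, time stands still between calls to the robot, and variables do not carry over. Pictures are saved under pics/ and viewed, at most 10 in all, crops included, and the job is handed in when it is done.

```bash
mkdir -p pics; cat > h.py <<'E'
import numpy as np, cv2
from station import arm
def cam(s): return np.array([[s['fx'],0,s['cx']],[0,s['fy'],s['cy']],[0,0,1.]]),np.array(s['D'],float),np.array(s['R']),np.array(s['t'],float)
def ray(s,xy):
    K,D,R,t=cam(s); p=cv2.undistortPoints(np.array([[[xy[0]*512,xy[1]*384]]],float),K,D)[0,0]
    d=R.T@np.array([p[0],p[1],1]); return -R.T@t,d/np.linalg.norm(d)
def atz(s,xy,z):
    o,d=ray(s,xy); return o+d*(z-o[2])/d[2]
def tri(*sx):
    A=0;b=0
    for s,xy in sx:
        o,d=ray(s,xy); P=np.eye(3)-np.outer(d,d); A=A+P; b=b+P@o
    X=np.linalg.solve(A,b); return X,max(np.linalg.norm(np.cross(X-ray(s,xy)[0],ray(s,xy)[1])) for s,xy in sx)
def proj(s,X):
    K,D,R,t=cam(s); return cv2.projectPoints(np.array(X,float).reshape(-1,1,3),cv2.Rodrigues(R)[0],t,K,D)[0][:,0]
E
python3 - <<'E'
from h import *
S={}
for c in ['scene','top']:
    s=S[c]=arm.snapshot(c); cv2.imwrite(f'pics/{c}0.png',s['image'])
    print(c,-s['R'].T@s['t'] if hasattr(s['R'],'T') else '')
    for n,z in [('post_top',.112),('head_top',.104),('pointer_tip',.083),('lever_knob',.115),('key_grip',.06),('key',0),('wrench',0)]:
        for r in arm.landmark_of(c,n)[:4]:
            print(c,n,round(r['conf'],2),np.round(np.array(r['xy'])*[512,384],1),np.round(atz(s,r['xy'],z),4))
print(arm.observe())
E
```

```text
scene [ 1.17627793 -0.59471044  0.77918383]
scene post_top 0.86 [267.9 215.5] [ 0.6312 -0.0508  0.112 ]
scene head_top 0.64 [267.1 218.8] [ 0.6332 -0.0555  0.104 ]
scene head_top 0.53 [248.3 207. ] [ 0.5596 -0.0598  0.104 ]
scene head_top 0.3 [100.5 247.1] [ 0.4241 -0.442   0.104 ]
scene pointer_tip 0.51 [257.2 206.4] [ 0.5562 -0.0218  0.083 ]
scene pointer_tip 0.4 [354.  171.8] [0.6423 0.3411 0.083 ]
scene lever_knob 0.55 [223.8 198. ] [ 0.4899 -0.0938  0.115 ]
scene key_grip 0.7 [184.3 210.2] [ 0.3986 -0.1784  0.06  ]
scene key_grip 0.52 [139.8 212.5] [ 0.3163 -0.2834  0.06  ]
scene key 0.83 [187.3 221.9] [ 0.3886 -0.1691  0.    ]
scene key 0.64 [142.  224.5] [ 0.3019 -0.2808  0.    ]
scene key 0.57 [170.7 251.1] [ 0.4617 -0.276   0.    ]
scene wrench 0.62 [299.6 182.3] [0.4856 0.2529 0.    ]
top [ 0.23669968 -0.00381015  1.39246718]
top post_top 0.85 [270.5 152.8] [ 0.6287 -0.0737  0.112 ]
top head_top 0.52 [265.4 175.1] [ 0.5583 -0.052   0.104 ]
top pointer_tip 0.66 [253.7 178.3] [ 0.5558 -0.014   0.083 ]
top lever_knob 0.6 [280.6 194.4] [ 0.4899 -0.0941  0.115 ]
top key_grip 0.8
[... 548 characters left out ...]
1.90015369e-02]), 'qvel': array([ 3.93517670e-05, -1.02287720e-03, -1.72203444e-03, -1.03198912e-03,
       -8.83055414e-04, -1.08344703e-04]), 'joint_torque': array([ 1.06804846e-04, -5.44512498e+01, -2.74037164e+01,  6.41608075e-02,
        1.66741584e-02, -1.39627232e-05]), 'ee_pos': array([ 0.18518422, -0.59691281,  0.22269694]), 'ee_rot': array([[ 9.55090885e-01,  2.96313009e-01, -4.08254663e-05],
       [ 2.96313008e-01, -9.55090886e-01, -3.08344375e-05],
       [-4.81286758e-05,  1.73525734e-05, -9.99999999e-01]]), 'force': array([-0.33628709, -0.35311128,  0.73679209]), 'ft_torque': array([-0.02087305, -0.02387719, -0.01081729]), 'finger_force': 0.0, 'grip_width': 0.0876149299697717}
```

```bash
python3 - <<'E'
import cv2,numpy as np
a=cv2.imread('pics/top0.png')[120:300,160:420]; b=cv2.imread('pics/scene0.png')[150:300,80:340]
a=cv2.resize(a,(780,540),interpolation=3); cv2.imwrite('pics/a.png',a); cv2.imwrite('pics/b.png',cv2.resize(b,(780,450),interpolation=3))
E
```

```text
(no output)
```

View pics/a.png

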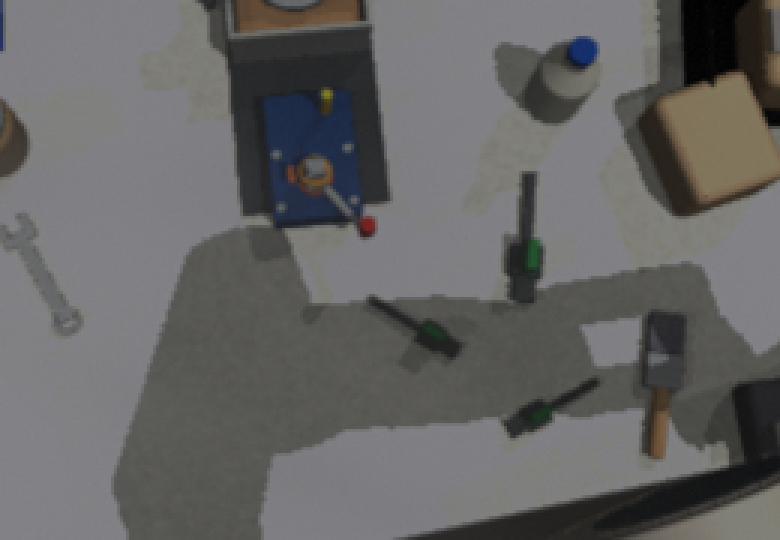

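View pics/b.png

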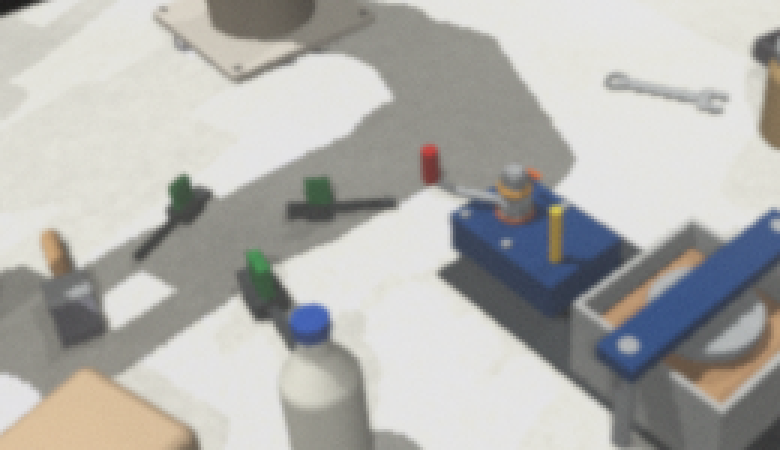

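The three keys (top view px): A (334,205), B (301,229) and C (337,257). A is about 43 px long and the others about 36 px, so A fits the "largest" description. I'll go above A to confirm it with the wrist camera.

```bash
python3 -m crank '[[[0.038,-0.025,-0.009,0,0,0],[0.038,-0.025,-0.009,0,0,0],[0.038,-0.025,-0.009,0,0,0],[0.038,-0.025,-0.009,0,0,0],[0.038,-0.025,-0.009,0,0,0],[0.038,-0.025,-0.009,0,0,0],[0.038,-0.025,-0.009,0,0,0],[0.038,-0.025,-0.009,0,0,0]]]'; python3 -m crank '[[[0.03,-0.02,-0.005,0,0,0],[0,0,0,0,0,6],[0,0,0,0,0,6],[0,0,0,0,0,5],[0,0,0,0,0,0],[0,0,0,0,0,0]]]'
cat > m.py <<'E'
from h import *
import sys
S={}
for c in ['scene','top','wrist']:
    s=S[c]=arm.snapshot(c)
    if c=='wrist': print('cam',-np.array(s['R']).T@s['t'],np.array(s['R']).round(2).tolist())
    for n,z in [('post_top',.112),('head_top',.104),('pointer_tip',.083),('lever_knob',.115),('key_grip',.06),('key',0)]:
        for r in arm.landmark_of(c,n)[:4]:
            print(c,n,round(r['conf'],2),np.round(np.array(r['xy'])*[512,384],1),np.round(atz(s,r['xy'],z),4))
cv2.imwrite(f'pics/{sys.argv[1]}.png',S['wrist']['image'])
E
python3 m.py w1
```

```text
time: 1.6
ee_pos: [0.4172, -0.3143, 0.2953]
ee_rot: [[0.955, 0.296, 0.001], [0.296, -0.955, -0.0], [0.0, 0.001, -1.0]]
force: [0.9, -1.2, -0.6]
grip_width: 0.0878
finger_force: 0.0
time: 2.2
ee_pos: [0.439, -0.2878, 0.2997]
ee_rot: [[1.0, 0.006, 0.0], [0.006, -1.0, -0.0], [0.0, 0.0, -1.0]]
force: [-0.4, 0.7, 0.3]
grip_width: 0.0877
finger_force: 0.0
scene post_top 0.78 [266.2 219.4] [ 0.6398 -0.0655  0.112 ]
scene head_top 0.73 [193.8 300.4] [ 0.7182 -0.3605  0.104 ]
scene head_top 0.5 [304.1 182. ] [0.5863 0.1511 0.104 ]
scene head_top 0.47 [250.3 206.5] [ 0.5618 -0.054   0.104 ]
scene pointer_tip 0.55 [256.8 204.7] [ 0.5496 -0.0172  0.083 ]
scene pointer_tip 0.46 [299.1 180.3] [0.5506 0.1697 0.083 ]
scene lever_knob 0.57 [224.2 197.5] [ 0.4888 -0.0915  0.115 ]
scene key_grip 0.64 [187.6 209.3] [ 0.4018 -0.1687  0.06  ]
scene key_grip 0.62 [164.7 239.6] [ 0.4681 -0.2893  0.06  ]
scene key_grip 0.51 [135.9 209.3] [ 0.2946 -0.2848  0.06  ]
scene key 0.88 [169.1 251.4] [ 0.4596 -0.28    0.    ]
scene key 0.73 [139.  221.3] [ 0.2819 -0.2804  0.    ]
scene key 0.57 [187.2 221.6] [ 0.3872
[... 460 characters left out ...]
0.269   0.    ]
cam [ 0.50453588 -0.28780796  0.46075706] [[0.0, -1.0, 0.0], [-0.97, -0.0, 0.24], [-0.24, -0.0, -0.97]]
wrist head_top 0.61 [10.9 50.1] [ 0.5591 -0.0479  0.104 ]
wrist lever_knob 0.62 [ 65.1 121. ] [ 0.491  -0.0984  0.115 ]
wrist lever_knob 0.16 [338.2 246.3] [ 0.3567 -0.3821  0.115 ]
wrist key_grip 0.91 [157.  207.8] [ 0.3837 -0.1685  0.06  ]
wrist key_grip 0.73 [238.8 273.1] [ 0.2951 -0.2696  0.06  ]
wrist key_grip 0.58 [245.4 153.5] [ 0.4517 -0.2785  0.06  ]
wrist key 0.81 [243.4 259.3] [ 0.2862 -0.2738  0.    ]
wrist key 0.78 [247.  145.2] [ 0.4552 -0.2793  0.    ]
wrist key 0.7 [168.6 196.1] [ 0.3829 -0.1683  0.    ]
wrist key 0.51 [411.7  59.6] [ 0.5657 -0.4913  0.    ]
```

View pics/w1.png

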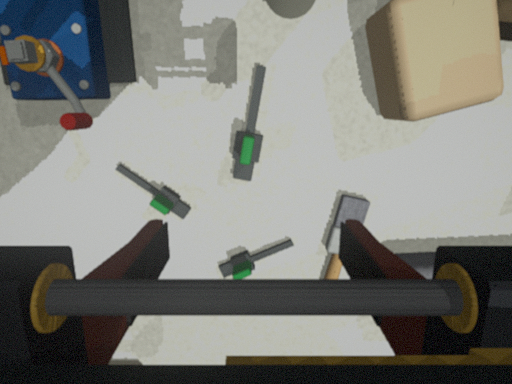

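Wrist view: keys at A (247,150), B (165,195) and C (240,262). A is about 113 px long and the others about 80 px, so A is the largest and lies roughly along world +x, tilted a little. Next is a closer second view, which doubles as the enlarged crop.

```bash
python3 -m crank '[[[-0.01,0,0.045,0,0,0],[-0.01,0,0.045,0,0,0],[-0.01,0,0.04,0,0,0],[0,0,0,0,0,0],[0,0,0,0,0,0],[0,0,0,0,0,0]]]' 
cat > k.py <<'E'
from h import *
s=arm.snapshot('wrist'); cv2.imwrite('pics/w2.png',s['image'])
print(arm.observe()['ee_pos'])
for n,z in [('key_grip',.06),('key',0)]:
    for r in arm.landmark_of('wrist',n)[:3]: print(n,r['conf'],np.round(np.array(r['xy'])*[512,384],1),atz(s,r['xy'],z).round(4))
# second view data from w1
im=s['image'].copy()
for r in arm.trace('wrist','key')[:3]:
    m=np.array(r['mask']); v,u=np.nonzero(m); print('mask',r['conf'],m.sum(),u.min(),u.max(),v.min(),v.max())
    P=np.array([atz(s,(a/512,b/384),.012)[:2] for a,b in zip(u,v)])
    c=P.mean(0); w,V=np.linalg.eigh(np.cov(P.T)); q=(P-c)@V[:,1]; print('axis deg',np.degrees(np.arctan2(V[1,1],V[0,1])),'len',np.ptp(q),c)
hsv=cv2.cvtColor(im,cv2.COLOR_BGR2HSV); g=cv2.inRange(hsv,(50,120,40),(75,255,255)); n,l,st,ce=cv2.connectedComponentsWithStats(g)
for i in range(1,n):
    if st[i,4]>60: print('green',st[i],ce[i], cv2.minAreaRect(np.argwhere(l==i)[:,::-1].astype(np.float32)))
cv2.imwrite('pics/c2.png',cv2.resize(im[0:260,130:390],(600,600)))
E
python3 k.py
```

```text
time: 3.85
ee_pos: [0.4109, -0.2891, 0.1718]
ee_rot: [[1.0, 0.004, 0.003], [0.004, -1.0, -0.002], [0.003, 0.002, -1.0]]
force: [0.2, -0.2, 0.1]
grip_width: 0.088
finger_force: 0.0
[ 0.41091078 -0.28908942  0.17194681]
key_grip 0.86 [236.3 314.3] [ 0.2928 -0.2743  0.06  ]
key_grip 0.83 [239.8 140.6] [ 0.4512 -0.2785  0.06  ]
key_grip 0.6 [113.1 215.4] [ 0.3877 -0.1705  0.06  ]
key 0.87 [132.7 203.8] [ 0.3809 -0.1658  0.    ]
key 0.73 [244.4 131.2] [ 0.4549 -0.2808  0.    ]
key 0.59 [236.6 287.4] [ 0.286  -0.2718  0.    ]
mask 0.91 3602 221 269 13 180
axis deg 169.940486053288 len 0.14934122033393 [ 0.47047746 -0.28198396]
mask 0.76 2198 59 164 158 229
axis deg 53.392797482085655 len 0.11197395801719928 [ 0.38833031 -0.15476227]
mask 0.59 446 223 306 261 320
axis deg 124.82344140716346 len 0.10721168198672165 [ 0.3053587  -0.31549371]
green [231 115  21  42 590] [241.08813559 135.27627119] ((241.18206787109375, 135.06646728515625), (15.737919807434082, 40.82735824584961), 8.746161460876465)
green [104 207  27  21 269] [116.88847584 217.28624535] ((116.96151733398438, 217.30767822265625), (28.012361526489258, 9.984603881835938), 33.6900634765625)
```

View pics/c2.png

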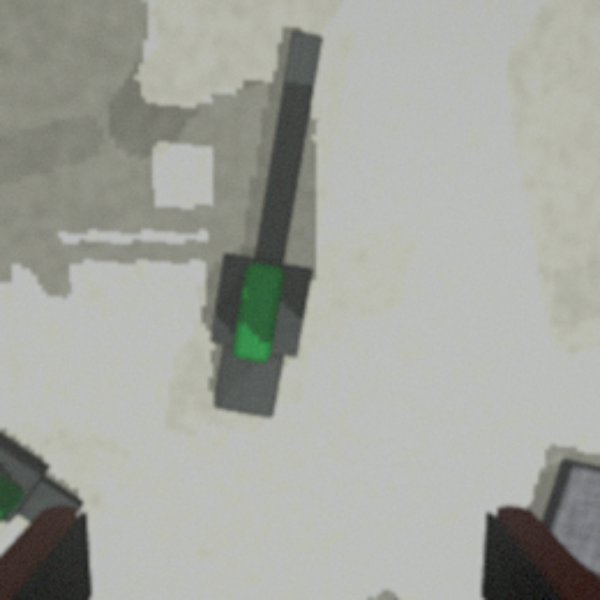

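Crop: key A has its socket at about (262,305) and its arm tip at (308,35). The measured length of 149 mm matches the text (103 + 46), while the others are about 110 mm. Its yaw is about -9.7°, and both wrist views agree on a grip height of 60 mm. I'll grasp it.

```bash
python3 -m crank '[[[0.041,-0.010,0,0,0,0],[0,0,0.03,0,0,5],[0,0,0.04,0,0,4.5],[0,0,0.04,0,0,0],[0,0,0.034,0,0,0],[0,0,0,0,0,0],[0,0,0,0,0,0],[0,0,0,0,0,0]]]'; python3 -m crank '[[[0,0,0,0,0,0],[0,0,0,0,0,0],[0,0,0,0,0,0],[0,0,0,0,0,0],[0,0,0,0,0,0],[0,0,0,0,0,0],[0,0,0,0,0,0]]]' 0 40
```

```text
time: 4.85
ee_pos: [0.4514, -0.2786, 0.0277]
ee_rot: [[0.987, -0.161, 0.003], [-0.161, -0.987, -0.002], [0.003, 0.001, -1.0]]
force: [-0.3, -0.1, 0.1]
grip_width: 0.0876
finger_force: 0.0
time: 5.55
ee_pos: [0.4499, -0.2778, 0.0256]
ee_rot: [[0.987, -0.161, -0.0], [-0.161, -0.987, 0.0], [-0.0, -0.0, -1.0]]
force: [0.1, -0.1, -0.5]
grip_width: 0.0357
finger_force: 0.0
```

```bash
python3 -m crank '[[[0,0,0,0,0,0],[0,0,0,0,0,0],[0,0,0,0,0,0],[0,0,0,0,0,0],[0,0,0,0,0,0]]]' 0 40;  python3 -m crank '[[[0,0,-0.02,0,0,0],[0,0,-0.05,0,0,0],[0,0,-0.05,0,0,0],[0,0,-0.05,0,0,0],[0,0,-0.03,0,0,0],[0,0,0,0,0,0],[0,0,0,0,0,0]]]'
```

```text
time: 6.05
ee_pos: [0.4499, -0.2778, 0.0256]
ee_rot: [[0.987, -0.161, -0.0], [-0.161, -0.987, 0.0], [-0.0, -0.0, -1.0]]
force: [0.6, -0.1, -1.2]
grip_width: 0.0139
finger_force: 40.0
time: 6.75
ee_pos: [0.4496, -0.2775, 0.2253]
ee_rot: [[0.987, -0.161, 0.0], [-0.161, -0.987, 0.0], [-0.0, -0.0, -1.0]]
force: [-0.1, 0.1, -4.3]
grip_width: 0.0134
finger_force: 40.0
```

```bash
python3 -m crank '[[[0.006,-0.044,-0.008,0,0,0],[0.006,-0.044,-0.008,0,0,0],[0.006,-0.044,-0.008,0,0,0],[0,0,0,0,0,0],[0,0,0,0,0,0],[0,0,0,0,0,0]]]'
python3 m.py w3 | grep wrist; cat > save.py <<'E'
from h import *
import pickle,sys
s=arm.snapshot('wrist'); L={n:[(r['conf'],r['xy']) for r in arm.landmark_of('wrist',n)] for n in ['post_top','head_top','pointer_tip','lever_knob','key','key_grip']}
pickle.dump((s,L,arm.observe()),open(sys.argv[1],'wb'))
E
python3 save.py v1.pkl
```

```text
time: 7.35
ee_pos: [0.4879, -0.1506, 0.2479]
ee_rot: [[0.987, -0.161, -0.003], [-0.161, -0.987, 0.001], [-0.003, -0.0, -1.0]]
force: [0.2, -0.5, -2.5]
grip_width: 0.0138
finger_force: 40.0
wrist post_top 0.94 [123.3  23.3] [ 0.6367 -0.0676  0.112 ]
wrist head_top 0.77 [130.6 122.2] [ 0.5592 -0.051   0.104 ]
wrist pointer_tip 0.93 [107.4 132.1] [ 0.5541 -0.0191  0.083 ]
wrist lever_knob 0.89 [194.7 189.5] [ 0.4916 -0.0974  0.115 ]
wrist key_grip 0.79 [256.  261.4] [ 0.3867 -0.137   0.06  ]
wrist key 0.8 [254.9 215.4] [ 0.4217 -0.1417  0.    ]
```

View pics/w3.png

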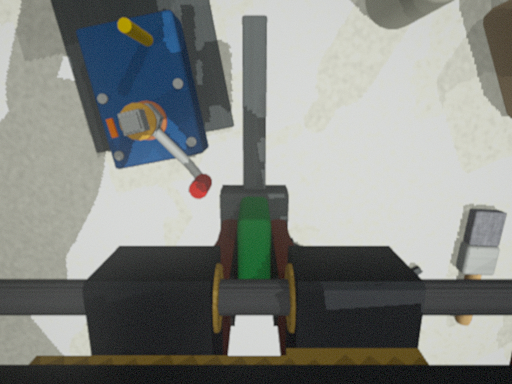

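Wrist view: head at (131,122), pointer (110,128), post top (123,23), knob (200,185). The key is held straight along the tool's x, with its arm tip at (255,18). I'll take a second view for heights and yaw.

```bash
python3 -m crank '[[[0.012,-0.020,0,0,0,0],[0.012,-0.020,0,0,0,0],[0,0,0,0,0,0],[0,0,0,0,0,0],[0,0,0,0,0,0]]]'
python3 save.py v2.pkl; python3 - <<'E'
from h import *
import pickle
V=[pickle.load(open(f'v{i}.pkl','rb')) for i in (1,2)]
H={'post_top':.112,'head_top':.104,'pointer_tip':.083,'lever_knob':.115}
Q={}
for n,z in H.items():
    a=[(s,L[n][0][1]) for s,L,o in V if L[n]]
    print(n,[np.round(atz(s,x,z),4)[:2].tolist() for s,x in a], [np.round(np.array(x)*[512,384],1).tolist() for s,x in a], [v(*a)[0].round(4) if len(a)>1 else None for v in [tri]])
    Q[n]=np.mean([atz(s,x,z)[:2] for s,x in a],0)
h=Q['head_top']
for n in Q:
    d=Q[n]-h; print(n,np.hypot(*d),np.degrees(np.arctan2(d[1],d[0])))
cv2.imwrite('pics/w4.png',V[1][0]['image'])
im=cv2.resize(V[1][0]['image'][40:240,60:260],(600,600),interpolation=2); cv2.imwrite('pics/c4.png',im)
E
```

```text
time: 9.25
ee_pos: [0.5186, -0.1151, 0.2495]
ee_rot: [[0.987, -0.161, -0.001], [-0.161, -0.987, -0.0], [-0.001, 0.0, -1.0]]
force: [0.7, -0.1, -3.1]
grip_width: 0.0136
finger_force: 40.0
post_top [[0.6374, -0.0708], [0.638, -0.0687]] [[126.9, 21.7], [174.5, 52.2]] [array([ 0.6407, -0.0665,  0.0988])]
head_top [[0.561, -0.0484], [0.5589, -0.05]] [[127.3, 120.6], [175.3, 149.0]] [array([ 0.5604, -0.0544,  0.1207])]
pointer_tip [[0.5575, -0.0159]] [[146.3, 153.4]] [None]
lever_knob [[0.4916, -0.0989], [0.5588, -0.0534]] [[196.4, 189.3], [176.3, 149.9]] [array([ 0.6111, -0.2103,  0.7027])]
post_top 0.08040372411970767 -14.799814834970087
head_top 0.0 0.0
pointer_tip 0.033355841538540716 94.11224109373316
lever_knob 0.04397007472206526 -142.22830782117705
```

View pics/c4.png

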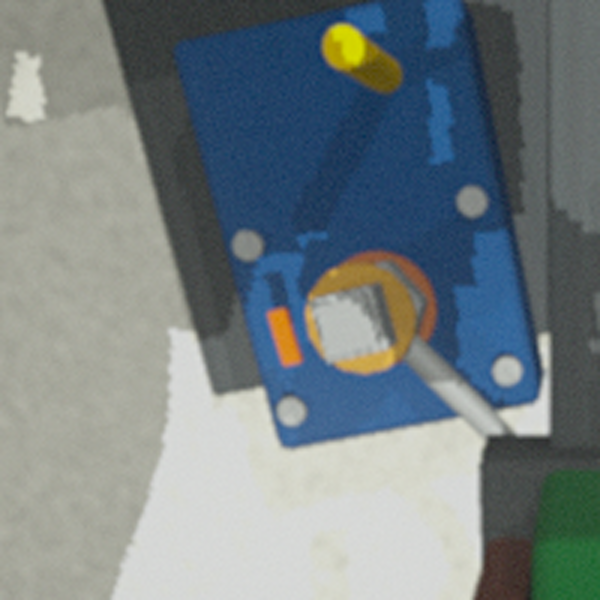

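```bash
python3 - <<'E'
from h import *
import pickle
from scipy.optimize import least_squares
s=pickle.load(open('v2.pkl','rb'))[0]
px=lambda *p: np.array(p)/3+[60,40]
pts=[((-45,50,50),(281,445)),((-45,-50,50),(541,402)),((100,50,50),(177,42)),((76,-19.8,112),(347,45)),((0,0,104),(345,326))]
def world(p,X): c,sn=np.cos(p[2]),np.sin(p[2]); X=np.array([x for x,_ in X])/1e3; return np.c_[p[0]+c*X[:,0]-sn*X[:,1],p[1]+sn*X[:,0]+c*X[:,1],X[:,2]]
f=lambda p:(proj(s,world(p,pts))-[px(*q) for _,q in pts]).ravel()
r=least_squares(f,[.56,-.05,0]); print(r.x,np.degrees(r.x[2]),r.fun.reshape(-1,2).round(2).tolist())
# head nose by image: render overlay of nose square at several yaws
p=r.x; im=s['image']; sub=cv2.resize(im[125:175,145:205],(780,650),interpolation=2)
h=atz(s,(175.1/512,148.6/384),.104); print('head',h)
for yaw,col in [(-3,(0,0,255)),(2,(0,255,0)),(7,(255,0,0))]:
    a=np.radians(yaw); q=np.array([[1,1],[-1,1],[-1,-1],[1,-1]])*.008
    W=[[h[0]+np.cos(a)*x-np.sin(a)*y,h[1]+np.sin(a)*x+np.cos(a)*y,.104] for x,y in q]
    P=((proj(s,W)+.5-[145,125])*13).astype(int); cv2.polylines(sub,[P],True,col,1)
cv2.imwrite('pics/n.png',sub[:600])
E
```

```text
[ 0.55943254 -0.05112804  0.01427638] 0.8179765990214223 [[-1.23, 2.31], [1.18, 1.03], [-2.38, -1.89], [0.75, -0.17], [1.37, -0.49]]
head [ 0.55924252 -0.0499055   0.104     ]
```

View pics/n.png

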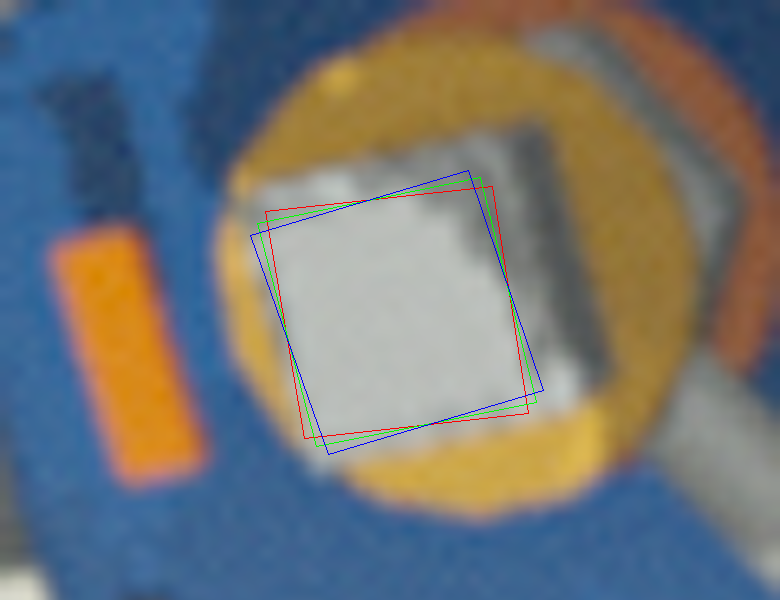

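```bash
python3 - <<'E'
from h import *
import pickle
for i in (1,2):
    s,L,o=pickle.load(open(f'v{i}.pkl','rb')); im=s['image']
    R=np.array(o['ee_rot']);p=np.array(o['ee_pos'])
    g=cv2.cvtColor(im,cv2.COLOR_BGR2GRAY).astype(int)
    print([int(x) for x in g[5:32,254:257].mean(1)]); print('sock',[int(x) for x in g[172:200,228:234].mean(1)],[int(x) for x in g[172:200,274:282].mean(1)])
    print('cols row60',[int(x) for x in g[55:65,235:275].mean(0)],'row110',[int(x) for x in g[105:115,235:275].mean(0)])
    for nm,px,zk in [('tip',(255,16),.014),('sock',(254,186),.02)]:
        X=atz(s,(px[0]/512,px[1]/384),p[2]-.0256+zk); print(nm,(R.T@(X-p)).round(4))
    print([(n,(R.T@(atz(s,L[n][0][1],p[2]-.0256+zk)-p)).round(4)) for n,zk in [('key',0),('key_grip',.06)] if L[n]])
E
```

```text
[211, 211, 211, 211, 211, 211, 211, 211, 212, 200, 163, 115, 106, 112, 114, 112, 112, 111, 112, 110, 111, 111, 111, 113, 110, 112, 112]
sock [215, 215, 215, 214, 214, 214, 215, 215, 215, 215, 216, 215, 188, 119, 66, 65, 69, 68, 67, 69, 70, 75, 78, 80, 79, 81, 78, 78] [215, 215, 215, 215, 215, 216, 215, 214, 215, 215, 217, 215, 188, 121, 68, 66, 67, 68, 68, 70, 72, 82, 97, 105, 104, 93, 78, 74]
cols row60 [212, 213, 212, 212, 213, 215, 210, 159, 103, 103, 109, 111, 110, 110, 108, 107, 108, 108, 109, 110, 111, 110, 111, 110, 111, 111, 110, 110, 109, 105, 103, 145, 202, 214, 214, 213, 213, 213, 213, 213] row110 [213, 213, 213, 213, 213, 216, 212, 173, 112, 82, 84, 85, 92, 96, 95, 93, 96, 103, 106, 107, 108, 109, 107, 108, 107, 109, 107, 107, 106, 99, 119, 177, 209, 216, 215, 214, 214, 214, 214, 214]
tip [0.1074 0.001  0.0116]
sock [0.0271 0.0006 0.0056]
[('key', array([0.0051, 0.0003, 0.0256])), ('key_grip', array([ 0.0043,  0.0001, -0.0344]))]
[210, 210, 211, 208, 210, 209, 210, 210, 211, 200, 161, 113, 102, 105, 107, 108, 105, 106, 108, 105, 108, 107, 106, 110, 107, 106, 106]
sock [93, 88, 85, 123, 185, 211, 214, 211, 207, 196, 182, 168, 136, 86, 59, 58, 62, 60, 63, 65, 64, 70, 75, 75, 75, 76, 76, 74] [214, 215, 214, 215, 215, 215, 215, 215, 215, 215, 216, 215, 188, 122, 65, 63, 66, 67, 67, 67, 72, 82, 96, 103, 103, 91, 77, 73]
cols row60 [95, 94, 95, 94, 94, 95, 94, 82, 90, 102, 106, 106, 106, 104, 104, 103, 103, 104, 105, 106, 107, 106, 106, 106, 107, 107, 108, 106, 106, 102, 100, 143, 201, 214, 214, 212, 212, 213, 213, 212] row110 [94, 95, 94, 94, 95, 96, 95, 81, 73, 78, 87, 90, 91, 91, 96, 101, 101, 101, 103, 107, 110, 107, 103, 104, 104, 103, 103, 103, 101, 97, 117, 177, 209, 214, 214, 214, 214, 214, 213, 214]
tip [0.1069 0.0011 0.0116]
sock [0.0267 0.0007 0.0056]
[('key', array([0.0059, 0.0004, 0.0256])), ('key_grip', array([ 0.0257,  0.0005, -0.0344]))]
```

```bash
python3 -m crank '[[[0,0,0,0,0,-6],[0,0,0,0,0,-5.3],[0.019,-0.032,0,0,0,0],[0.0195,-0.0315,0,0,0,0],[0,0,0.03,0,0,0],[0,0,0.03,0,0,0],[0,0,0.02,0,0,0],[0,0,0,0,0,0]]]'; python3 -m crank '[[[0,0,0,0,0,0],[0,0,0,0,0,0],[0,0,0,0,0,0]]]';  python3 - <<'E'
from h import *
for c in ['wrist','scene']:
    s=arm.snapshot(c); cv2.imwrite(f'pics/p_{c}.png',s['image'])
    for n,z in [('head_top',.104),('post_top',.112),('key',.135),('pointer_tip',.083)]:
        for r in arm.landmark_of(c,n)[:2]: print(c,n,round(r['conf'],2),np.round(np.array(r['xy'])*[512,384],1),np.round(atz(s,r['xy'],z),4))
a=cv2.resize(cv2.imread('pics/p_wrist.png'),(420,315)); b=cv2.resize(cv2.imread('pics/p_scene.png')[150:270,200:340],(367,315),interpolation=2)
cv2.imwrite('pics/p.png',np.hstack([a,b]))
E
```

```text
time: 10.4
ee_pos: [0.5532, -0.0497, 0.1669]
ee_rot: [[0.999, 0.036, -0.006], [0.036, -0.999, 0.001], [-0.006, -0.001, -1.0]]
force: [0.2, 0.5, -1.6]
grip_width: 0.014
finger_force: 40.0
time: 10.7
ee_pos: [0.5563, -0.0502, 0.1711]
ee_rot: [[0.999, 0.035, 0.003], [0.035, -0.999, -0.0], [0.003, 0.0, -1.0]]
force: [-0.3, -0.1, -2.2]
grip_width: 0.0135
finger_force: 40.0
wrist post_top 0.7 [252.3 169.8] [ 0.582  -0.0488  0.112 ]
wrist post_top 0.67 [286.   81.5] [ 0.6386 -0.0679  0.112 ]
wrist key 0.64 [252.9 213. ] [ 0.5593 -0.05    0.135 ]
wrist pointer_tip 0.86 [207.5 196. ] [ 0.5554 -0.0153  0.083 ]
scene head_top 0.57 [251.  209.5] [ 0.5731 -0.0616  0.104 ]
scene post_top 0.78 [266.3 216.7] [ 0.6318 -0.0575  0.112 ]
scene key 0.75 [188.4 221.3] [ 0.5251 -0.2393  0.135 ]
scene key 0.66 [141.8 219.8] [ 0.4366 -0.3265  0.135 ]
scene pointer_tip 0.61 [259. 205.] [ 0.5551 -0.0133  0.083 ]
scene pointer_tip 0.45 [101.8 247.2] [ 0.4032 -0.4349  0.083 ]
```

View pics/p.png

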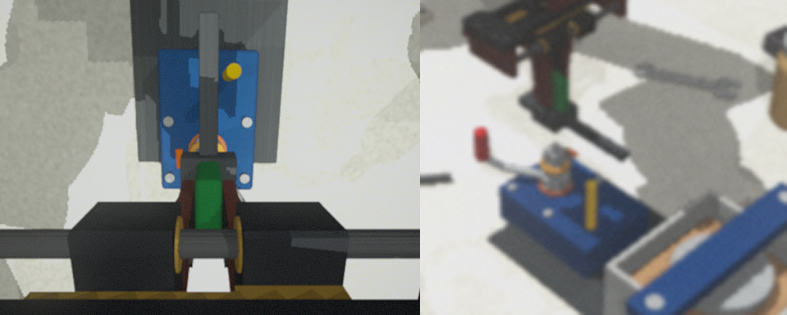

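Left: the arm is parallel to the console edges and passes on the post's +y side (post at (233,71), arm at column 208). Right: the key is above the head. Now I'll lower it gently.

```bash
python3 -m crank '[[[-0.001,0,0.012,0,0,0],[0,0,0.012,0,0,0],[0,0,0.01,0,0,0],[0,0,0,0,0,0],[0,0,0,0,0,0]]]';  python3 -m crank '[[[0,0,0.004,0,0,0],[0,0,0.004,0,0,0],[0,0,0.003,0,0,0],[0,0,0,0,0,0],[0,0,0,0,0,0]]]'
```

```text
time: 11.7
ee_pos: [0.5541, -0.05, 0.135]
ee_rot: [[0.999, 0.036, -0.001], [0.036, -0.999, 0.0], [-0.001, -0.0, -1.0]]
force: [0.3, 0.1, -3.3]
grip_width: 0.0138
finger_force: 40.0
time: 12.2
ee_pos: [0.5543, -0.05, 0.1246]
ee_rot: [[0.999, 0.035, -0.0], [0.035, -0.999, 0.0], [-0.0, -0.0, -1.0]]
force: [0.2, 0.5, -3.8]
grip_width: 0.0141
finger_force: 40.0
```

```bash
python3 -m crank '[[[0,0,0.004,0,0,0],[0,0,0.003,0,0,0],[0,0,0.002,0,0,0],[0,0,0,0,0,0],[0,0,0,0,0,0]]]';  python3 -m crank '[[[0,0,0.002,0,0,0],[0,0,0.001,0,0,0],[0,0,0,0,0,0],[0,0,0,0,0,0]]]'
```

```text
time: 12.7
ee_pos: [0.5541, -0.0499, 0.1155]
ee_rot: [[0.999, 0.036, -0.001], [0.036, -0.999, 0.0], [-0.001, -0.0, -1.0]]
force: [0.4, 1.4, -3.5]
grip_width: 0.0138
finger_force: 40.0
time: 13.1
ee_pos: [0.5546, -0.05, 0.1134]
ee_rot: [[0.999, 0.035, 0.001], [0.035, -0.999, 0.0], [0.001, 0.0, -1.0]]
force: [-1.1, 3.1, 6.1]
grip_width: 0.0142
finger_force: 40.0
```

```bash
python3 -m crank '[[[0,0,0,0,0,0],[0,0,0,0,0,0],[0,0,0,0,0,0],[0,0,0,0,0,0],[0,0,0,0,0,0]]]' 0.5;  python3 -m crank '[[[0,0,-0.02,0,0,0],[0,0,-0.04,0,0,0],[-0.03,0,-0.04,0,0,0],[-0.04,0.02,-0.02,0,0,0],[-0.04,0.03,0,0,0,0],[0,0,0,0,0,0],[0,0,0,0,0,0]]]'; python3 - <<'E'
from h import *
s=arm.snapshot('wrist'); im=s['image']
for n,z in [('lever_knob',.115),('key_grip',.148),('post_top',.112),('pointer_tip',.083)]:
    for r in arm.landmark_of('wrist',n)[:2]: print(n,round(r['conf'],2),np.round(np.array(r['xy'])*[512,384],1),np.round(atz(s,r['xy'],z),4))
b=arm.snapshot('scene')['image'][160:260,200:330]
cv2.imwrite('pics/q.png',np.hstack([cv2.resize(im,(400,300)),cv2.resize(b,(390,300),interpolation=2)]))
E
```

```text
time: 13.6
ee_pos: [0.5544, -0.0501, 0.1126]
ee_rot: [[0.999, 0.035, -0.0], [0.035, -0.999, -0.0], [-0.0, 0.0, -1.0]]
force: [0.3, 0.1, 0.0]
grip_width: 0.0436
finger_force: 0.0
time: 14.3
ee_pos: [0.4459, -0.1044, 0.2331]
ee_rot: [[0.999, 0.033, 0.001], [0.033, -0.999, -0.0], [0.001, 0.0, -1.0]]
force: [0.7, -0.3, -0.3]
grip_width: 0.0439
finger_force: 0.0
lever_knob 0.98 [250.8 130.2] [ 0.4938 -0.101   0.115 ]
key_grip 0.96 [177.4  36.4] [ 0.5567 -0.0496  0.148 ]
key_grip 0.61 [305.9 234.1] [ 0.4176 -0.1466  0.148 ]
pointer_tip 0.51 [154.8  55.6] [ 0.5527 -0.0157  0.083 ]
```

View pics/q.png

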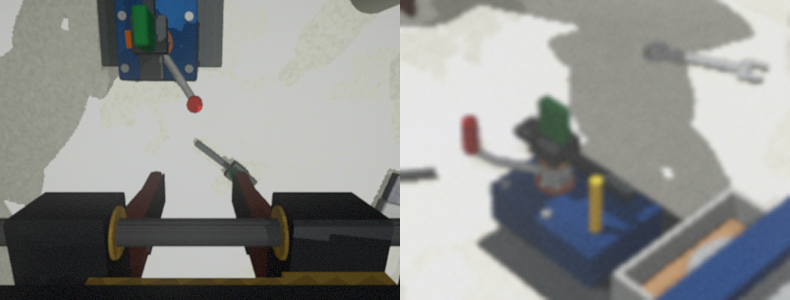

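Wrist view (left): key sits down on the screw with its green grip at (143,27); knob at (194,103), unmoved. Scene view: the arm lies behind the post, on its +y side. Next I'll move beside the knob with the fingers shut and the tool's -y along the tangent.

```bash
python3 -m crank '[[[0.0305,0.011,0,0,0,0],[0.0305,0.011,0,0,0,0],[0,0,0,0,0,-8.3],[0,0,0,0,0,-8.3],[0,0,0,0,0,-8.3],[0,0,0,0,0,-8.3],[0,0,0,0,0,0],[0,0,0,0,0,0]]]' 0 20; python3 -m crank '[[[0,0,0.03,0,0,0],[0,0,0,0,0,0],[0,0,0,0,0,0],[0,0,0,0,0,0]]]'; python3 save.py v5.pkl; python3 - <<'E'
from h import *
import pickle
s,L,o=pickle.load(open('v5.pkl','rb')); p=np.array(o['ee_pos']);R=np.array(o['ee_rot'])
for n,z in [('lever_knob',.115),('key_grip',.148),('post_top',.112)]:
    for c,xy in L[n][:2]:
        X=atz(s,xy,z); print(n,round(c,2),X.round(4),(R.T@(X-p)).round(4))
print('axis in tool',(R.T@([.5595,-.0508,p[2]]-p)).round(4),np.array(o['qpos']).round(2))
E
```

```text
time: 15.4
ee_pos: [0.5082, -0.1234, 0.2324]
ee_rot: [[0.819, 0.574, -0.0], [0.574, -0.819, 0.0], [-0.0, -0.0, -1.0]]
force: [0.4, 0.1, -0.4]
grip_width: 0.0006
finger_force: 0.0
time: 15.8
ee_pos: [0.5085, -0.1238, 0.2036]
ee_rot: [[0.817, 0.576, 0.001], [0.576, -0.817, -0.0], [0.001, 0.001, -1.0]]
force: [-0.5, 0.2, 0.7]
grip_width: 0.0008
finger_force: 0.0
lever_knob 0.75 [ 0.4897 -0.0981  0.115 ] [-0.0003 -0.0317  0.0881]
lever_knob 0.62 [ 0.6192 -0.2551  0.115 ] [0.015  0.1713 0.0882]
key_grip 0.97 [ 0.56   -0.0508  0.148 ] [ 0.0845 -0.0297  0.0551]
axis in tool [ 0.0841 -0.03    0.    ] [-0.26  0.3   1.87 -0.    0.97  0.69]
```

```bash
python3 -m crank '[[[0,0,0.04,0,0,0],[0,0,0.04,0,0,0],[0,0,0.036,0,0,0],[0,-0.004,0,0,0,0],[0,-0.002,0,0,0,0],[0,-0.001,0,0,0,0],[0,0,0,0,0,0]]]'; python3 -m crank '[[[-0.0006,-0.0022,0,0,0,1.5],[-0.0006,-0.0022,0,0,0,1.5],[-0.0006,-0.0022,0,0,0,1.5],[-0.0006,-0.0022,0,0,0,1.5]]]'; python3 -m crank '[[[-0.0012,-0.0044,0,0,0,3],[-0.0012,-0.0044,0,0,0,3],[-0.0012,-0.0044,0,0,0,3],[-0.0012,-0.0044,0,0,0,3]]]'
```

```text
time: 16.85
ee_pos: [0.5052, -0.1181, 0.0887]
ee_rot: [[0.817, 0.577, 0.003], [0.577, -0.817, -0.001], [0.002, 0.003, -1.0]]
force: [-0.2, 0.2, -0.1]
grip_width: 0.0005
finger_force: 0.0
time: 17.25
ee_pos: [0.4981, -0.1125, 0.0874]
ee_rot: [[0.874, 0.487, 0.003], [0.487, -0.874, -0.001], [0.002, 0.002, -1.0]]
force: [1.9, -4.8, 2.7]
grip_width: 0.0003
finger_force: 2.6
time: 17.65
ee_pos: [0.4863, -0.0985, 0.0873]
ee_rot: [[0.956, 0.293, 0.002], [0.293, -0.956, -0.001], [0.002, 0.002, -1.0]]
force: [2.0, -5.7, 3.2]
grip_width: 0.0007
finger_force: 2.7
```

```bash
python3 -m crank '[[[-0.001,-0.0037,0,0,0,2.5],[-0.001,-0.0037,0,0,0,2.5],[-0.001,-0.0037,0,0,0,2.5],[-0.001,-0.0037,0,0,0,2.5]]]'; python3 -m crank '[[[-0.0005,-0.002,0,0,0,1.35],[-0.0005,-0.002,0,0,0,1.35]]]'
```

```text
time: 18.05
ee_pos: [0.479, -0.0852, 0.0873]
ee_rot: [[0.992, 0.123, 0.002], [0.123, -0.992, -0.001], [0.002, 0.002, -1.0]]
force: [-0.1, -6.5, 4.7]
grip_width: 0.0004
finger_force: 3.5
time: 18.25
ee_pos: [0.4773, -0.0813, 0.0873]
ee_rot: [[0.997, 0.077, 0.002], [0.077, -0.997, -0.001], [0.002, 0.001, -1.0]]
force: [0.2, -6.7, 4.5]
grip_width: 0.0005
finger_force: 3.5
```

```bash
cat > ok.py <<'E'
import sys,re,math
t=sys.stdin.read(); f=eval(re.search(r'force: (\[.*\])',t)[1]); p=re.search(r'ee_pos: (.*)',t)[1]; h=math.hypot(f[0],f[1])
print(re.search(r'time: (.*)',t)[1],p,f,round(h,2)); sys.exit(h>8.3)
E
python3 -m crank '[[[-0.0005,-0.002,0,0,0,1.35],[-0.0005,-0.002,0,0,0,1.35]]]' | python3 ok.py &&
python3 -m crank '[[[-0.0005,-0.002,0,0,0,1.35],[-0.0005,-0.002,0,0,0,1.35]]]' | python3 ok.py &&
python3 -m crank '[[[-0.0005,-0.002,0,0,0,1.35],[-0.0005,-0.002,0,0,0,1.35]]]' | python3 ok.py &&
python3 -m crank '[[[-0.0005,-0.002,0,0,0,1.35],[-0.0005,-0.002,0,0,0,1.35]]]' | python3 ok.py &&
python3 -m crank '[[[-0.0005,-0.002,0,0,0,1.35],[-0.0005,-0.002,0,0,0,1.35]]]' | python3 ok.py
```

```text
18.45 [0.4759, -0.0774, 0.0873] [0.4, -6.3, 6.5] 6.31
18.65 [0.4747, -0.0734, 0.0873] [-0.4, -5.3, 5.7] 5.32
18.85 [0.4736, -0.0694, 0.0872] [-1.4, -6.3, 6.3] 6.45
19.05 [0.4727, -0.0653, 0.0872] [-0.8, -6.6, 6.0] 6.65
19.25 [0.4721, -0.0612, 0.0872] [-2.5, -7.5, 6.9] 7.91
```

```bash
python3 -m crank '[[[-0.0003,-0.001,0,0,0,0.7],[-0.0003,-0.001,0,0,0,0.7]]]' | python3 ok.py &&
python3 -m crank '[[[-0.0003,-0.001,0,0,0,0.7],[-0.0003,-0.001,0,0,0,0.7]]]' | python3 ok.py && python3 -m crank '[[[-0.0003,-0.001,0,0,0,0.7],[-0.0003,-0.001,0,0,0,0.7]]]' | python3 ok.py
```

```text
19.45 [0.4718, -0.0591, 0.0872] [-1.0, -6.7, 7.0] 6.77
19.65 [0.4715, -0.057, 0.0871] [-2.2, -6.2, 7.1] 6.58
19.85 [0.4713, -0.0549, 0.0871] [-2.2, -6.8, 6.7] 7.15
```

Still in the free run, so I'll raise the tool slightly to relieve the vertical rub and continue.

```bash
python3 -m crank '[[[-0.0005,-0.002,-0.001,0,0,1.35],[-0.0005,-0.002,-0.001,0,0,1.35]]]' | python3 ok.py &&
python3 -m crank '[[[-0.0005,-0.002,0,0,0,1.35],[-0.0005,-0.002,0,0,0,1.35]]]' | python3 ok.py &&
python3 -m crank '[[[-0.0005,-0.002,0,0,0,1.35],[-0.0005,-0.002,0,0,0,1.35]]]' | python3 ok.py &&
python3 -m crank '[[[-0.0005,-0.002,0,0,0,1.35],[-0.0005,-0.002,0,0,0,1.35]]]' | python3 ok.py &&
python3 -m crank '[[[-0.0005,-0.002,0,0,0,1.35],[-0.0005,-0.002,0,0,0,1.35]]]' | python3 ok.py &&
python3 -m crank '[[[-0.0005,-0.002,0,0,0,1.35],[-0.0005,-0.002,0,0,0,1.35]]]' | python3 ok.py
```

```text
20.05 [0.4708, -0.0508, 0.0884] [-0.1, -6.4, -5.3] 6.4
20.25 [0.4707, -0.0466, 0.0884] [-1.4, -5.5, -0.5] 5.68
20.45 [0.4709, -0.0424, 0.0884] [-1.3, -6.7, -0.4] 6.82
20.65 [0.4713, -0.0383, 0.0884] [-1.5, -5.7, 0.3] 5.89
20.85 [0.4719, -0.0343, 0.0884] [-2.0, -6.4, 0.2] 6.71
21.05 [0.4726, -0.0303, 0.0884] [-4.0, -5.9, 2.6] 7.13
```

```bash
python3 -m crank '[[[-0.0003,-0.002,0,0,0,1.35],[-0.0003,-0.002,0,0,0,1.35]]]' | python3 ok.py &&
python3 -m crank '[[[-0.0003,-0.002,0,0,0,1.35],[-0.0003,-0.002,0,0,0,1.35]]]' | python3 ok.py &&
python3 -m crank '[[[-0.0003,-0.002,0,0,0,1.35],[-0.0003,-0.002,0,0,0,1.35]]]' | python3 ok.py &&
python3 -m crank '[[[-0.0003,-0.002,0,0,0,1.35],[-0.0003,-0.002,0,0,0,1.35]]]' | python3 ok.py &&
python3 -m crank '[[[-0.0003,-0.002,0,0,0,1.35],[-0.0003,-0.002,0,0,0,1.35]]]' | python3 ok.py
```

```text
21.25 [0.4734, -0.0268, 0.0883] [-7.0, -9.9, 5.8] 12.12
```

```bash
python3 -m crank '[[[0,-0.0003,0,0,0,0.2]]]' | python3 ok.py; cat > chk.py <<'E'
from h import *
for c in ['wrist','top']:
    s=arm.snapshot(c)
    for n,z in [('lever_knob',.115),('key_grip',.148),('post_top',.112),('pointer_tip',.083)]:
        for r in arm.landmark_of(c,n)[:1]: print(c,n,round(r['conf'],2),np.round(atz(s,r['xy'],z),4))
    cv2.imwrite(f'pics/z_{c}.png',s['image'])
E
python3 chk.py
```

```text
21.35 [0.4735, -0.0266, 0.0883] [-6.2, -11.8, 6.4] 13.33
wrist key_grip 0.9 [ 0.5586 -0.0489  0.148 ]
wrist pointer_tip 0.94 [ 0.565  -0.0158  0.083 ]
top key_grip 0.74 [ 0.2725 -0.2507  0.148 ]
top post_top 0.58 [ 0.6325 -0.0705  0.112 ]
```

```bash
python3 -m crank '[[[-0.001,0.01,0,0,0,0],[-0.005,0.02,0,0,0,0],[0,0,-0.03,0,0,0],[0,0,-0.05,0,0,0],[-0.02,0,-0.05,0,0,0],[0,0,0,0,0,0],[0,0,0,0,0,0],[0,0,0,0,0,0]]]'; python3 chk.py; python3 - <<'E'
import cv2,numpy as np
cv2.imwrite('pics/z.png',cv2.imread('pics/z_wrist.png'))
E
```

```text
time: 22.65
ee_pos: [0.4383, -0.038, 0.214]
ee_rot: [[0.845, -0.534, -0.002], [-0.534, -0.845, 0.0], [-0.002, 0.001, -1.0]]
force: [-0.1, -0.1, -0.2]
grip_width: 0.0005
finger_force: 0.0
wrist lever_knob 0.98 [ 0.4824 -0.0119  0.115 ]
wrist key_grip 0.56 [ 0.557  -0.0492  0.148 ]
wrist pointer_tip 0.65 [ 0.5658 -0.0176  0.083 ]
top key_grip 0.52 [ 0.2779 -0.2489  0.148 ]
top post_top 0.9 [ 0.6259 -0.07    0.112 ]
```

View pics/z.png

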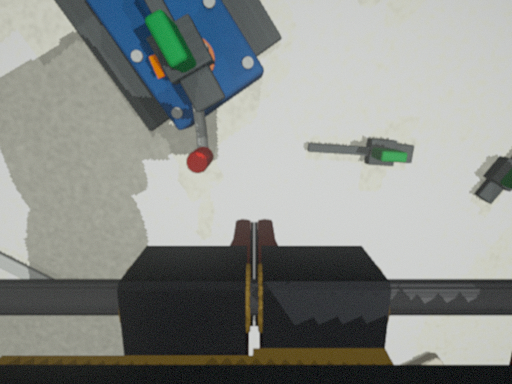

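The knob (199,160) has stayed where it was turned to. The key is still down on the screw (grip at (167,40)), and the gripper is clear of everything.

```bash
python3 -c "
from station import arm
print(arm.close_job())"
```

```text
the job is handed in; nothing more can be done
None
```

The job is handed in, with no verdict returned: the largest key is fully down on the screw and let go, and the jam nut was tightened to about 13 N at the knob (aim about 12 N, limit 18 N). The pointer tip moved roughly 10 mm by camera estimate (limit 12 mm), and nothing else on the bench was touched.

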